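# Start the tube reader and hold its rack tipped

### The job

Start the sample tube reader: press the white key, then the blue, then the yellow, one at a time, letting each spring back, and leave the red stop key alone. Then push the orange paddle about halfway down, so that the lever is level and its red pointer is in the green band, and keep it there for at least three seconds so the tipped rack can be read; finish while still holding it there, without releasing it. Leave the loose things on the bench where they are.

Things in the scene. Friction and masses are not known exactly. Their poses are not given: they have to be found in the camera images.
- key_white_top (a point): centre of the top face of the round white key: cap 26 mm across, standing 10 mm proud of its black 44 mm collar; the top is 62 mm above the table when up. The four keys form a square of 66 mm pitch on the flat grey console (165 x 150 mm, 40 mm high); which colour is in which corner varies
- key_blue_top (a point): centre of the top face of the round blue key: cap 26 mm across, standing 10 mm proud of its black 44 mm collar; the top is 62 mm above the table when up. The four keys form a square of 66 mm pitch on the flat grey console (165 x 150 mm, 40 mm high); which colour is in which corner varies
- key_yellow_top (a point): centre of the top face of the round yellow key: cap 26 mm across, standing 10 mm proud of its black 44 mm collar; the top is 62 mm above the table when up. The four keys form a square of 66 mm pitch on the flat grey console (165 x 150 mm, 40 mm high); which colour is in which corner varies
- key_red_top (a point): centre of the top face of the round red key: cap 26 mm across, standing 10 mm proud of its black 44 mm collar; the top is 62 mm above the table when up. Stop key, to be left alone. The four keys form a square of 66 mm pitch on the flat grey console (165 x 150 mm, 40 mm high); which colour is in which corner varies
- key_white (a joint): press depth of the white key in m: 0 up, 0.006 fully down; counts as pressed beyond 0.004. A spring returns it: 1.5 N starts it, 5 N bottoms it
- key_blue (a joint): press depth of the blue key in m: 0 up, 0.006 fully down; counts as pressed beyond 0.004. A spring returns it: 1.5 N starts it, 5 N bottoms it
- key_yellow (a joint): press depth of the yellow key in m: 0 up, 0.006 fully down; counts as pressed beyond 0.004. A spring returns it: 1.5 N starts it, 5 N bottoms it
- key_red (a joint): press depth of the red key in m: 0 up, 0.006 fully down; counts as pressed beyond 0.004. A spring returns it: 1.5 N starts it, 5 N bottoms it
- console: grey key console, fixed to the table, 165 (x) x 150 (y) x 40 mm high with a thin dark display along its +x edge; origin at the centre of its underside, z up. It may stand left or right of the reading station
- station: tube reading station, fixed to the table: white base plate 240 (x) x 250 (y) x 20 mm; origin at the centre of its underside, z up. Along its +y side a reader bar (y = 0.106 m, top 172 mm high); between, a tube rack (centre y = 0.03 m, caps 121 mm high) that tips towards -y as the lever goes down; along its -y side the lever, with an upright scale plate (30 mm wide, top 101 mm high, white with a green band) outside it at x = -0.075, y = -0.112 m
- lever (a joint): angle of the spring lever in rad: 0 at rest (its paddle end raised), 0.15 when the lever is level and its red pointer is at the middle of the green band (the band spans about 0.09 to 0.21), 0.30 at its lower stop. The spring always drives it back to 0. Pressing straight down on the middle of the paddle takes about 4 N to start, 8 N at 0.15, 11 N at the stop. Hinge line along the station's y, through x = 0.085, z = 0.06 m, 130 mm from the middle of the paddle
- paddle_top (a point): middle of the top face of the orange paddle (50 x 46 x 14 mm, long side along the station's x) on the lever's free end. 94 mm above the table at rest, 75 mm with the lever level (lowered 19 mm), 55 mm at the lower stop; it moves almost straight down. In the station's frame it lies near x = -0.045, y = -0.075 m
- reagent: loose amber bottle, 60 mm across, 130 mm high; a bystander; origin at the centre of its underside
- tube_rack: loose blue rack of purple-capped tubes, 50 x 150 mm, 105 mm high; a bystander; origin at the centre of its underside
- bowl: loose steel bowl, 120 mm across, 45 mm high; a bystander; origin at the centre of its underside
- jar: loose white jar with blue cap, 70 mm across, 80 mm high; a bystander; origin at the centre of its underside
- wash_bottle: loose green bottle, 64 mm across, 140 mm high; a bystander; origin at the centre of its underside

How it is judged:
By the outcome, as a careful person would: the job done as asked, in the order asked, and still so for the second after the job is handed in, while the arm keeps its last pose, push and grip.
It also fails if it takes over 64 s, if anything falls off the work surface, if the arm or the gripper's body presses on something with over 40 N, if the wrist force passes 120 N, or if a joint passes its speed limit or range.

### The arm

A 6-joint arm with a two-finger parallel gripper is mounted at the origin on the work surface. World frame = base frame: x ahead of the robot, y to its left, z up, the work surface at z = 0. Lengths are in mm, angles in degrees, forces in N, time in s.
With the tool pointing down it reaches from about 300 to 850 mm from the base axis. Payload 4.2 kg.
Tool frame: the origin (TCP) lies between the finger pads; the fingertips stand 8 mm ahead of it and the grasp point (between the pads) lies 11 mm behind it; x points along the fingers, y is the direction in which the jaws open and shut, and the axes are right-handed (so a half turn about x gives the same grasp; the last joint's range is limited). The gripper opens to 91 mm and grips with 3 to 60 N. Pads are 32 mm wide; open, the fingers measure 118 mm over their backs; the gripper's body (76 mm by 178 mm) begins 60 mm behind the grasp point.
Start: joints at [72.995, 18.312, 89.639, -0, 72.044, -1.146], TCP at [157.137, 553.128, 221.976] pointing down, gripper open.
Joint ranges: [-177.97, 177.97], [-48.28, 115.42], [12.27, 149.76], [-77.06, 257.06], [2.81, 150.46], [-146.56, 146.56]. Speed limits (degrees/s): [147.25, 147.25, 180, 180, 180, 180].

### API

Orientations are given as [roll, pitch, yaw] about the fixed x, y, z axes, in that order (R = Rz(yaw) Ry(pitch) Rx(roll)).
In Python, from workcell import env gives the robot as it stands.
- The arm moves only by the tool arm_command, never from a script. Its arguments are lists of equal length, an entry for each row: "slide": the shift along the tool's x, y, z in cm, a list of three; "turn": the turn, a rotation vector about the tool's x, y, z in rad, a list of three; "grip": the closure in counts, from 0 (fully open) to 255 (shut). A call has 1 to 20 rows; each row is the pose to reach, as a shift and turn from the pose commanded when the call began, along the tool's axes at that moment; what a row does not reach only later rows make up. A row lasts 1/12 s, in which the tool goes at most 41.7 mm and 7.16 degrees, less where a joint would pass 70% of its speed; a pose out of reach is approached as far as the arm can. A call with a gripper value outside its range is refused whole. The fingers move at their own pace and stop on an object; "newtons" is the grip in N (left out, the last holds). Time passes only in rows, so rows that repeat a pose let the fingers close. It gives the time, the measured TCP pose, the force and the opening at its end, in the units of the state.
- env.state(): the state, without advancing time (a new reading comes with each control period).
- env.grab_frame(name): name is "scene" or "top" or "wrist"; returns (picture, depth): 420x560x3 uint8, red, green, blue; 420x560 float32, mm along the optical axis (not along the pixel's ray), 0 where there is no reading.
- env.calibration(name): a dict with "K" (3x3 intrinsics, pixels), "camera_from_world" (4x4, takes a point from world to camera coordinates); the wrist camera has in their place "T_tool_cam" (4x4, takes a point from camera to tool coordinates, whose origin is the TCP and whose axes are the tool frame's). Camera axes: x right, y up, looking along -z (the intrinsics and any distortion apply to the point x, -y, -z); pixel columns grow to the right and rows downward; lengths in mm; the calibration is good to about 2 mm. The wrist camera is an equidistant fisheye: a pixel r from the principal point sees the ray r / f radians off the axis. A picture is of the moment at which its call begins: read the wrist's pose just before it. calibration takes no time and is no camera call.
- env.job_done(): hands the job in, once; it reports no verdict.
Trained networks look in the newest picture that a camera, given by its name, has taken for a name from the list of things; names that differ only in an ending like _2 or _b are one class to them, and where a whole thing is asked for, a point or a joint stands for the part that bears it (a point fixed in the world has none). Each returns a list of dicts, best first, with "p" (0 to 1); they miss things now and then, are a little off and sometimes report something else, mostly with a low value. They report only what shows in the picture. A call takes as long as a camera call.
- env.search_frame(camera, label): "point" ([x, y, z] in mm, in world coordinates, good to about 4 mm: the middle of the surface that is visible of it).
The state is a dict: "time_s": time; "qpos": joint angles; "qvel": joint speeds; "effort": joint torques, N m; "ee_pos": TCP position; "ee_rot": TCP orientation; "force": force on the tool from outside, world axes, zero at the start; "torque": the same for the moment, N m; "gripper_width": finger opening in mm.
Only numpy, scipy, OpenCV 4.12 (cv2) and the standard library are available. Lean on these libraries where they do the work, as an engineer would, in place of code of your own. Each camera call takes 0.05 s, during which the arm holds its last target.

## Working session

There is one attempt and no reset: what is moved stays moved. The work goes in short steps, Python scripts to look and compute and a tool call to move; the robot and the scene stay as the last step left them, time stands still between calls to the robot, and variables do not carry over. Pictures are saved under pics/ and viewed, and the job is handed in when it is done.

Besides the shell and the picture viewer there is one more tool, called as name(argument=value, ...) on one line, values as JSON. arm_command: Moves the arm, as the interface text tells. Its arguments: {"type":"object","properties":{"slide":{"type":"array","items":{"type":"array","items":{"type":"number"}}},"turn":{"type":"array","items":{"type":"array","items":{"type":"number"}}},"grip":{"type":"array","items":{"type":"number"}},"newtons":{"type":"number"}},"required":["slide","turn","grip"]}

```bash
ls; mkdir -p pics; python3 - <<'E'
from workcell import env
import cv2
s=env.state(); print(s)
for n in ["scene","top"]:
    im,d=env.grab_frame(n); cv2.imwrite(f"pics/{n}0.png",im[:,:,::-1])
    for l in ["key_white_top","key_blue_top","key_yellow_top","key_red_top","paddle_top","console","station"]:
        r=env.search_frame(n,l); print(n,l,[(x['p'],x['point']) for x in r[:2]])
print(env.state()['time_s'])
E
```

```text
pics
{'time_s': 0.0, 'qpos': array([ 7.29959798e+01,  1.83519570e+01,  8.97095456e+01, -1.58847418e-03,
        7.20436042e+01, -1.14549689e+00]), 'qvel': array([ 0.03563064, -0.01853793,  0.00889953,  0.08211393,  0.10703678,
       -0.05744589]), 'effort': array([-1.11856847e-03, -4.12460160e+01, -2.31977981e+01,  7.27209798e-02,
        4.55329497e-02, -1.28076204e-04]), 'ee_pos': array([156.97853284, 552.61973723, 221.09583835]), 'ee_rot': array([ -90.32231311,   89.89488232, -106.18034534]), 'force': array([ 0.01888129, -0.12815498, -0.82922026]), 'torque': array([ 0.04059409, -0.02579949, -0.08100061]), 'gripper_width': 91.01772211055362}
scene key_white_top [(0.61, [506.7, 140.2, 64.8])]
scene key_blue_top [(0.68, [596.8, -127.6, 60.8]), (0.4, [532.4, -107.1, 60.0])]
scene key_yellow_top []
scene key_red_top [(0.44, [576.4, -186.9, 60.8])]
scene paddle_top [(0.73, [490.1, 66.1, 75.7]), (0.29, [590.4, -177.2, 39.6])]
scene console [(0.65, [592.3, -179.5, 37.5])]
scene station [(0.68, [504.2, 146.6, 59.9])]
top key_white_top [(0.18, [374.4, 467.5, 20.2])]
top key_blue_top []
top key_yellow_top []
top key_red_top [(0.53, [576.9, -183.3, 60.8])]
top paddle_top [(0.57, [488.7, 66.5, 77.9])]
top console [(0.91, [559.5, -151.3, 45.2])]
top station [(0.68, [483.9, 150.2, 23.1])]
0.8
```

View pics/scene0.png

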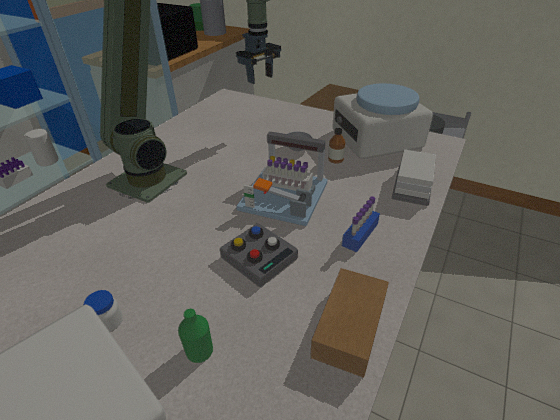

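View pics/top0.png

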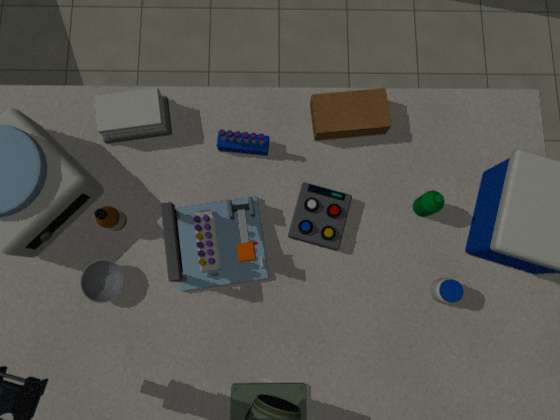

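The top view shows the console with white at (312,204), red at (334,211), blue at (306,227) and yellow at (328,233). The orange paddle is at (246,252). I'll measure these from the pixels, using segmentation and the known heights.

```bash
cat > h.py <<'E'
from workcell import env
import cv2, numpy as np
def ray_plane(n,u,v,z):
    c=env.calibration(n);K=np.array(c['K']);T=np.array(c['camera_from_world'])
    dist=c.get('dist',c.get('distortion'))
    p=cv2.undistortPoints(np.array([[[u,v]]],float),K,None if dist is None else np.array(dist,float))[0,0]
    R=T[:3,:3];t=T[:3,3];o=-R.T@t;d=R.T@np.array([p[0],-p[1],-1])
    return o+d*(z-o[2])/d[2]
def at_depth(n,u,v,dep):
    c=env.calibration(n);K=np.array(c['K']);T=np.array(c['camera_from_world'])
    p=cv2.undistortPoints(np.array([[[u,v]]],float),K,None)[0,0]
    return T[:3,:3].T@(np.array([p[0],-p[1],-1])*dep-T[:3,3])
E
python3 - <<'E'
from h import *
for n in ["scene","top"]:
    c=env.calibration(n); print(n,[k for k in c],np.round(c['K'],1).tolist())
    im,d=env.grab_frame(n); hsv=cv2.cvtColor(im,cv2.COLOR_RGB2HSV)
    win={'top':{'white':(312,204),'red':(334,211),'blue':(306,227),'yellow':(328,233),'orange':(246,252)},
         'scene':{'white':(272,242),'red':(254,255),'blue':(256,230),'yellow':(238,242),'orange':(263,185)}}[n]
    for k,(u,v) in win.items():
        r=9 if k!='orange' else 16
        x0,y0=u-r,v-r; h=hsv[y0:v+r+1,x0:u+r+1].astype(int);H,S,V=h[...,0],h[...,1],h[...,2]
        m={'white':(S<60)&(V>130),'red':((H<6)|(H>172))&(S>140)&(V>80),'blue':(H>100)&(H<130)&(S>120)&(V>70),'yellow':(H>17)&(H<32)&(S>120)&(V>80),'orange':(H>4)&(H<17)&(S>180)&(V>100)}[k]
        ys,xs=np.nonzero(m)
        if len(xs)==0: print(k,'none');continue
        cu,cv_=xs.mean()+x0,ys.mean()+y0
        dd=d[y0:v+r+1,x0:u+r+1][m]; dep=np.median(dd[dd>0])
        z=62 if k!='orange' else 94
        print(n,k,len(xs),round(cu,1),round(cv_,1),'plane',ray_plane(n,cu,cv_,z).round(1),'depth',at_depth(n,cu,cv_,dep).round(1))
    cv2.imwrite(f"pics/{n}1.png",cv2.resize(im[170:300,150:370] if n=='top' else im[120:290,200:340],None,fx=3.5,fy=3.5,interpolation=cv2.INTER_CUBIC)[:600,:800,::-1])
E
```

```text
scene ['K', 'camera_from_world'] [[381.3, 0.0, 283.7], [0.0, 381.3, 210.3], [0.0, 0.0, 1.0]]
scene white 33 272.1 239.5 plane [ 593.1 -122.8   62. ] depth [ 593.1 -122.8   62. ]
scene red 65 254.1 253.3 plane [ 577.3 -190.5   62. ] depth [ 576.6 -189.5   60.8]
scene blue 56 255.5 229.7 plane [ 531.8 -109.6   62. ] depth [ 531.2 -108.8   61.1]
scene yellow 63 237.8 241.5 plane [ 514.4 -173.1   62. ] depth [ 514.1 -172.7   61.5]
scene orange 152 262.6 184.2 plane [459.3  53.2  94. ] depth [458.7  54.   93.3]
top ['K', 'camera_from_world'] [[439.9, 0.0, 282.6], [0.0, 439.9, 208.2], [0.0, 0.0, 1.0]]
white none
top red 54 333.9 209.7 plane [ 573.2 -183.    62. ] depth [ 573.2 -183.    62. ]
top blue 58 305.4 226.0 plane [ 527.  -102.3   62. ] depth [ 527.2 -102.4   61.1]
top yellow 58 328.1 232.3 plane [ 509.2 -165.3   62. ] depth [ 509.3 -165.4   60.9]
top orange 272 245.4 251.2 plane [454.8  62.3  94. ] depth [454.7  62.2  94.7]
```

```bash
cat >> h.py <<'E'
from scipy.spatial.transform import Rotation as Ro
def Rtool(s=None):
    s=s or env.state(); return Ro.from_euler('xyz',s['ee_rot'],degrees=True).as_matrix()
E
python3 - <<'E'
from h import *
s=env.state();R=Rtool(s);print(s['time_s'],R.round(3).tolist())
print(R.T@(np.array([550,-140,262])-np.array([157.1,553.1,222.0]))/10)
c=env.calibration('wrist');print(np.round(c['T_tool_cam'],2).tolist(),np.round(c['K'],1).tolist(),[k for k in c])
im,d=env.grab_frame('wrist');cv2.imwrite('pics/w0.png',im[:,:,::-1])
E
```

```text
0.9 [[0.0, 0.273, 0.962], [0.0, 0.962, -0.273], [-1.0, 0.0, 0.0]]
[ -4.00404943 -55.93425912  56.73540733]
[[0.0, 0.26, -0.97, -162.2], [1.0, -0.0, 0.0, -0.2], [-0.0, -0.97, -0.26, -71.0], [0.0, 0.0, 0.0, 1.0]] [[325.2, 0.0, 280.6], [0.0, 325.2, 209.6], [0.0, 0.0, 1.0]] ['K', 'T_tool_cam']
```

View pics/w0.png

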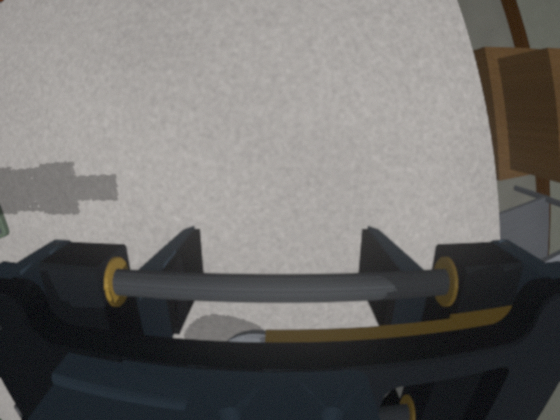

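View pics/top1.png

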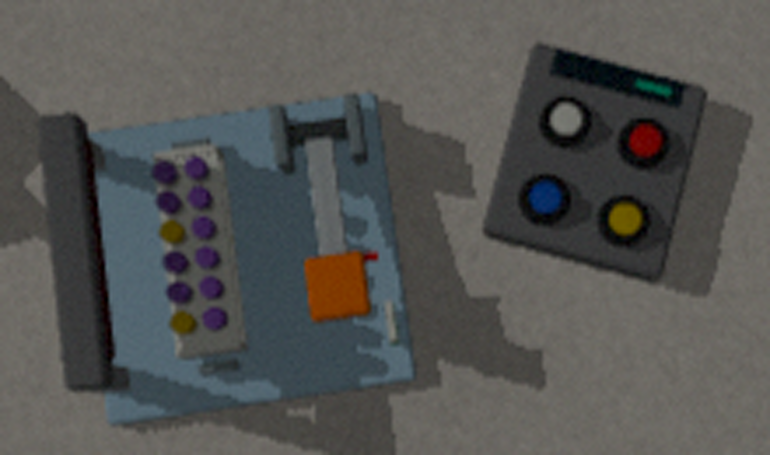

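arm_command(slide=[[-4, -3, 3], [-4, -56.5, 63], [-4, -56.5, 63], [-4, -56.5, 63], [-4, -56.5, 63], [-4, -56.5, 63], [-4, -56.5, 63], [-4, -56.5, 63], [-4, -56.5, 63], [-4, -56.5, 63], [-4, -56.5, 63], [-4, -56.5, 63], [-4, -56.5, 63], [-4, -56.5, 63], [-4, -56.5, 63], [-4, -56.5, 63], [-4, -56.5, 63], [-4, -56.5, 63], [-4, -56.5, 63], [-4, -56.5, 63]], turn=[[0, 0, 0], [0, 0, 0], [0, 0, 0], [0, 0, 0], [0, 0, 0], [0, 0, 0], [0, 0, 0], [0, 0, 0], [0, 0, 0], [0, 0, 0], [0, 0, 0], [0, 0, 0], [0, 0, 0], [0, 0, 0], [0, 0, 0], [0, 0, 0], [0, 0, 0], [0, 0, 0], [0, 0, 0], [0, 0, 0]], grip=[255, 255, 255, 255, 255, 255, 255, 255, 255, 255, 255, 255, 255, 255, 255, 255, 255, 255, 255, 255], newtons=20)

```text
time_s: 2.62
ee_pos: [596.4, -144.0, 261.6]
ee_rot: [55.9, 90.0, 40.0]
force: [0.7, 0.3, -0.2]
gripper_width: -0.0
```

arm_command(slide=[[0, 0, 0], [0, 0, 0], [0, 0, 0], [0, 0, 0]], turn=[[0, 0, 0], [0, 0, 0], [0, 0, 0], [0, 0, 0]], grip=[255, 255, 255, 255])

```text
time_s: 2.95
ee_pos: [595.1, -140.8, 261.7]
ee_rot: [135.8, 90.0, 120.0]
force: [0.3, 0.6, 0.3]
gripper_width: 0.0
```

```bash
python3 - <<'E'
from h import *
s=env.state();print(s['time_s'],s['ee_pos'],s['force'],s['qpos'].round(1),Rtool(s).round(3).tolist())
im,d=env.grab_frame('wrist');cv2.imwrite('pics/w1.png',im[:,:,::-1]);np.save('w1d.npy',d);np.save('w1i.npy',im)
E
```

```text
2.95 [ 595.05737043 -140.75824704  261.74359232] [0.2793222  0.64750735 0.32123036] [-14.4  20.5  80.6   0.   78.9 -88.6] [[-0.0, 0.272, 0.962], [0.001, 0.962, -0.272], [-1.0, 0.0, -0.001]]
```

View pics/w1.png

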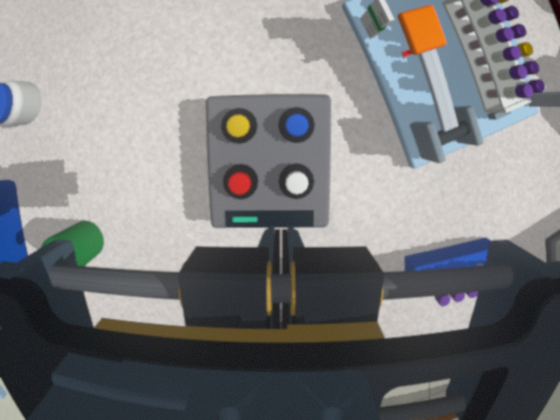

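The wrist view shows yellow at (238,125), blue at (297,125), red at (240,183), white at (297,182) and the paddle at (422,29). I'll convert these with the fisheye model.

```bash
cat >> h.py <<'E'
def wrist_plane(u,v,z,s,dep=None):
    c=env.calibration('wrist');K=np.array(c['K']);T=np.array(c['T_tool_cam'])
    a=np.array([u-K[0,2],v-K[1,2]])/K[0,0];th=np.hypot(*a)
    q=a/th*np.sin(th) if th>0 else a; d=np.array([q[0],-q[1],-np.cos(th)])
    if dep is not None: pc=d/np.cos(th)*dep; 
    R=Rtool(s);o=R@T[:3,3]+s['ee_pos'];w=R@T[:3,:3]@d
    if dep is not None: return o+w/np.cos(th)*dep
    return o+w*(z-o[2])/w[2]
E
python3 - <<'E'
from h import *
s=env.state();im=np.load('w1i.npy');d=np.load('w1d.npy');hsv=cv2.cvtColor(im,cv2.COLOR_RGB2HSV)
for k,(u,v) in {'white':(297,182),'red':(240,183),'blue':(297,125),'yellow':(238,125),'orange':(422,29)}.items():
    r=16 if k!='orange' else 28
    x0,y0=u-r,v-r; h=hsv[y0:v+r+1,x0:u+r+1].astype(int);H,S,V=h[...,0],h[...,1],h[...,2]
    m={'white':(S<60)&(V>150),'red':((H<6)|(H>172))&(S>140)&(V>80),'blue':(H>100)&(H<130)&(S>120)&(V>70),'yellow':(H>17)&(H<32)&(S>120)&(V>80),'orange':(H>4)&(H<17)&(S>180)&(V>100)}[k]
    m=m&(abs(np.mgrid[-r:r+1,-r:r+1]).max(0)<=r); ys,xs=np.nonzero(m);cu,cv_=xs.mean()+x0,ys.mean()+y0
    dep=np.median(d[y0:v+r+1,x0:u+r+1][m])
    print(k,len(xs),round(cu,1),round(cv_,1),wrist_plane(cu,cv_,94 if k=='orange' else 62,s).round(1),wrist_plane(cu,cv_,0,s,dep).round(1))
E
```

```text
white 380 296.7 182.5 [ 594.5 -121.8   62. ] [ 594.6 -121.8   61.5]
red 431 239.2 182.9 [ 577.  -184.7   62. ] [ 577.1 -184.8   61.2]
blue 439 296.6 124.6 [ 531.5 -104.7   62. ] [ 531.6 -104.6   61.1]
yellow 449 237.7 125.4 [ 514.2 -167.6   62. ] [ 514.2 -167.7   61. ]
orange 1462 422.0 29.0 [459.5  55.2  94. ] [459.4  55.6  93.4]
```

arm_command(slide=[[0, 1.7, -0.6], [4, 1.7, -0.6], [8, 1.7, -0.6], [12, 1.7, -0.6], [15, 1.7, -0.6], [17, 1.7, -0.6], [18, 1.7, -0.6], [18.3, 1.7, -0.6], [18.3, 1.7, -0.6], [18.3, 1.7, -0.6], [18.3, 1.7, -0.6]], turn=[[0, 0, 0], [0, 0, 0], [0, 0, 0], [0, 0, 0], [0, 0, 0], [0, 0, 0], [0, 0, 0], [0, 0, 0], [0, 0, 0], [0, 0, 0], [0, 0, 0]], grip=[255, 255, 255, 255, 255, 255, 255, 255, 255, 255, 255])

```text
time_s: 3.92
ee_pos: [595.8, -124.1, 80.5]
ee_rot: [4.6, 89.8, -11.2]
force: [0.4, -0.7, 1.5]
gripper_width: 0.4
```

```bash
python3 - <<'E'
from h import *
s=env.state();print(s['time_s'],s['ee_pos'],s['force'])
im,d=env.grab_frame('wrist');cv2.imwrite('pics/w2.png',im[:,:,::-1])
E
```

```text
3.9167 [ 595.78201583 -124.05279038   80.54919702] [ 0.36151546 -0.68292531  1.47658925]
```

View pics/w2.png

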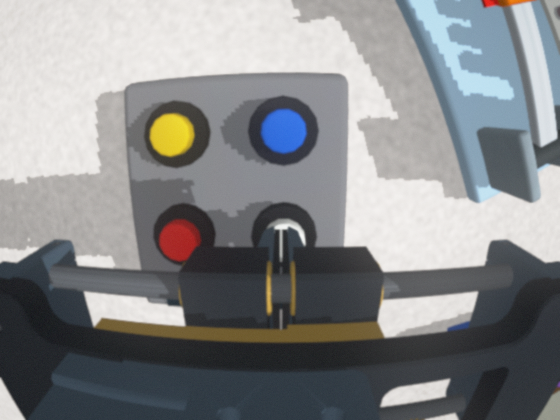

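The closed fingertips are centred over the white key at about (285,230). Next I'll press it gently.

arm_command(slide=[[0.5, 0.2, -0.2], [0.9, 0.2, -0.2], [1.2, 0.2, -0.2], [1.4, 0.2, -0.2], [1.6, 0.2, -0.2], [1.6, 0.2, -0.2], [1.6, 0.2, -0.2], [1.6, 0.2, -0.2]], turn=[[0, 0, 0], [0, 0, 0], [0, 0, 0], [0, 0, 0], [0, 0, 0], [0, 0, 0], [0, 0, 0], [0, 0, 0]], grip=[255, 255, 255, 255, 255, 255, 255, 255])

```text
time_s: 4.63
ee_pos: [593.4, -121.3, 64.2]
ee_rot: [37.7, 89.9, 21.8]
force: [-2.1, 1.3, 12.0]
gripper_width: 0.6
```

White bottomed out at 12 N. Next I'll lift, check that it springs back, and move to blue.

arm_command(slide=[[-1.5, 0, 0], [-3.5, 0, 0], [-4, 0, -1], [-4, 0, -4], [-4, 0, -6.5], [-3, 0, -6.5], [-2, 0, -6.5], [-1.5, 0, -6.5], [-1.5, 0, -6.5], [-1.5, 0, -6.5], [-1.5, 0, -6.5]], turn=[[0, 0, 0], [0, 0, 0], [0, 0, 0], [0, 0, 0], [0, 0, 0], [0, 0, 0], [0, 0, 0], [0, 0, 0], [0, 0, 0], [0, 0, 0], [0, 0, 0]], grip=[255, 255, 255, 255, 255, 255, 255, 255, 255, 255, 255])

```text
time_s: 5.55
ee_pos: [531.4, -103.9, 77.4]
ee_rot: [16.6, 90.0, 0.7]
force: [0.2, 0.0, 0.9]
gripper_width: 0.5
```

```bash
python3 - <<'E'
from h import *
s=env.state();print(s['time_s'],s['ee_pos'],s['force'])
im,d=env.grab_frame('wrist');cv2.imwrite('pics/w3.png',im[:,:,::-1])
E
```

```text
5.55 [ 531.42778684 -103.93122655   77.36500675] [0.22024983 0.02621597 0.8604205 ]
```

View pics/w3.png

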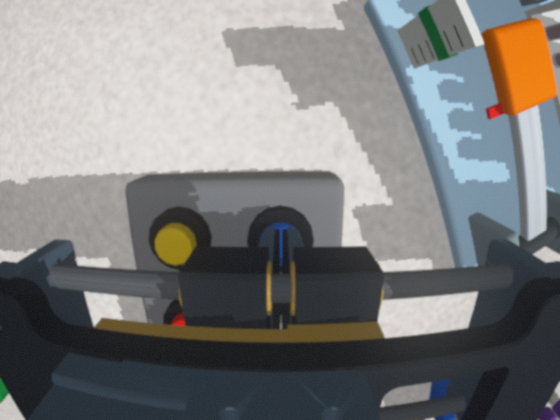

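The fingertips are over the blue key at about (281,235), and the scale plate with its green band shows at (437,30). Pressing blue.

arm_command(slide=[[0.5, 0, 0], [0.8, 0, 0], [1.1, 0, 0], [1.3, 0, 0], [1.5, 0, 0], [1.5, 0, 0], [1.5, 0, 0], [1.5, 0, 0]], turn=[[0, 0, 0], [0, 0, 0], [0, 0, 0], [0, 0, 0], [0, 0, 0], [0, 0, 0], [0, 0, 0], [0, 0, 0]], grip=[255, 255, 255, 255, 255, 255, 255, 255])

```text
time_s: 6.27
ee_pos: [531.2, -103.8, 64.2]
ee_rot: [4.8, 89.9, -11.0]
force: [-2.0, 0.6, 11.0]
gripper_width: 0.4
```

arm_command(slide=[[-1.5, 0, 0], [-3.5, 0, 0], [-4, -1, 0], [-4, -4, 0], [-4, -6.5, 0], [-3, -6.5, 0], [-2, -6.5, 0], [-1.5, -6.5, 0], [-1.5, -6.5, 0], [-1.5, -6.5, 0], [-1.5, -6.5, 0]], turn=[[0, 0, 0], [0, 0, 0], [0, 0, 0], [0, 0, 0], [0, 0, 0], [0, 0, 0], [0, 0, 0], [0, 0, 0], [0, 0, 0], [0, 0, 0], [0, 0, 0]], grip=[255, 255, 255, 255, 255, 255, 255, 255, 255, 255, 255])

```text
time_s: 7.18
ee_pos: [513.2, -165.6, 77.5]
ee_rot: [119.5, 90.0, 103.7]
force: [-0.1, 0.2, -0.0]
gripper_width: 0.5
```

```bash
python3 - <<'E'
from h import *
s=env.state();print(s['time_s'],s['ee_pos'],s['force'])
im,d=env.grab_frame('wrist');cv2.imwrite('pics/w4.png',im[:,:,::-1])
im,d=env.grab_frame('top');cv2.imwrite('pics/top4.png',cv2.resize(im[170:300,150:370],None,fx=3.5,fy=3.5)[:,:,::-1])
E
```

```text
7.1833 [ 513.19890307 -165.62730467   77.46119614] [-0.05335283  0.16236874 -0.0231442 ]
```

View pics/w4.png

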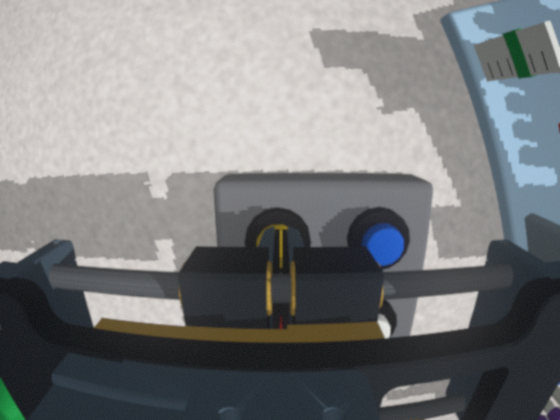

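View pics/top4.png

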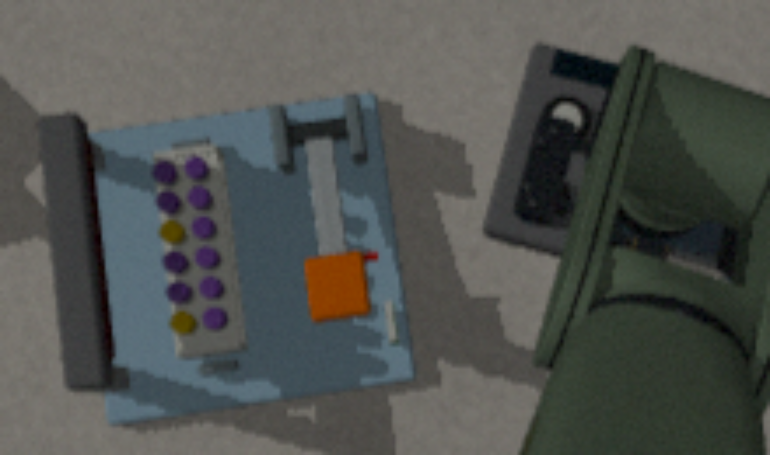

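The fingertips are over yellow at (279,240), and blue has sprung back at (384,243). Pressing yellow, with a 1 mm correction.

arm_command(slide=[[0.5, -0.1, 0], [0.8, -0.1, 0], [1.1, -0.1, 0], [1.3, -0.1, 0], [1.5, -0.1, 0], [1.5, -0.1, 0], [1.5, -0.1, 0], [1.5, -0.1, 0]], turn=[[0, 0, 0], [0, 0, 0], [0, 0, 0], [0, 0, 0], [0, 0, 0], [0, 0, 0], [0, 0, 0], [0, 0, 0]], grip=[255, 255, 255, 255, 255, 255, 255, 255])

```text
time_s: 7.95
ee_pos: [512.9, -167.2, 64.2]
ee_rot: [10.6, 89.9, -5.3]
force: [-3.0, 1.2, 12.4]
gripper_width: 0.7
```

arm_command(slide=[[-1.5, 0, 0], [-4, 0, 0], [-8, 0, 0], [-9.5, 2, -1], [-9.5, 5, -3], [-9.5, 9, -5], [-9.5, 13, -7.3], [-9.5, 17, -9.6], [-9.5, 20, -11.3], [-9.5, 20, -11.3], [-9.5, 20, -11.3], [-9.5, 20, -11.3], [-9.5, 20, -11.3]], turn=[[0, 0, 0], [0, 0, 0], [0, 0, 0], [0, 0, 0], [0, 0, 0], [0, 0, 0], [0, 0, 0], [0, 0, 0], [0, 0, 0], [0, 0, 0], [0, 0, 0], [0, 0, 0], [0, 0, 0]], grip=[255, 255, 255, 255, 255, 255, 255, 255, 255, 255, 255, 255, 255])

```text
time_s: 9.03
ee_pos: [459.0, 54.9, 157.5]
ee_rot: [-71.4, 90.0, -87.3]
force: [-0.4, -0.1, -0.4]
gripper_width: 0.6
```

```bash
python3 - <<'E'
from h import *
s=env.state();print(s['time_s'],s['ee_pos'],s['force'])
im,d=env.grab_frame('wrist');cv2.imwrite('pics/w5.png',im[:,:,::-1])
im,d=env.grab_frame('scene');cv2.imwrite('pics/s5.png',cv2.resize(im[120:290,200:360],None,fx=3.5,fy=3.5)[:,:,::-1])
E
```

```text
9.0333 [458.9903225   54.93473887 157.45240245] [-0.35238404 -0.06302622 -0.40947188]
```

View pics/w5.png

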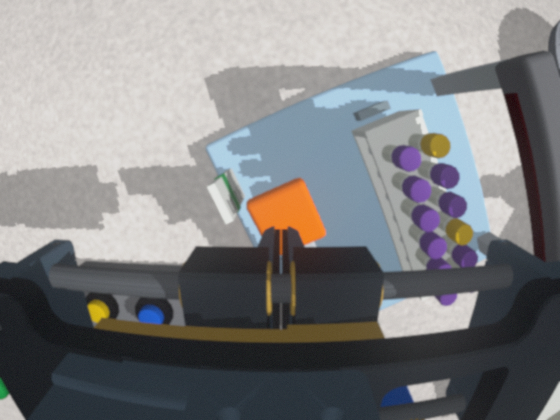

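View pics/s5.png

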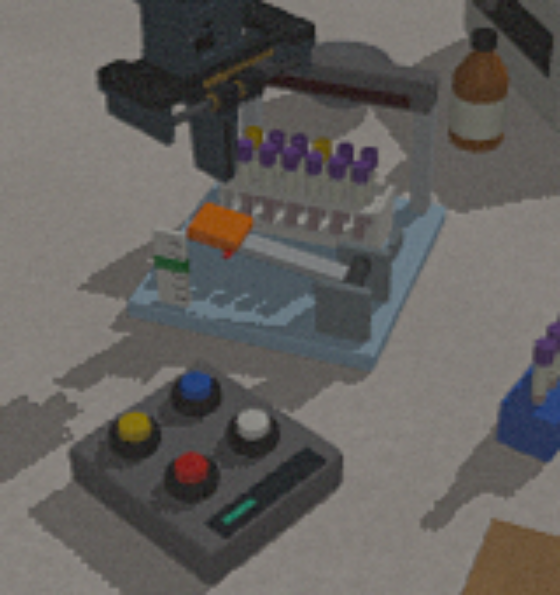

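```bash
python3 - <<'E'
from h import *
s=env.state()
for p in [(286.5,221.5),(247,207),(303,180),(326,236)]: print(wrist_plane(*p,94,s).round(1))
t=s['ee_pos'];R=Rtool(s)
print(R.T@(wrist_plane(286.5,221.5,94,s)-t)/10)
E
```

```text
[458.6  58.9  94. ]
[440.3  34.6  94. ]
[432.4  78.4  94. ]
[477.5  84.1  94. ]
[ 6.34599194  0.39754766 -0.15851408]
```

All four keys are up, and the paddle centre is about 3 mm to the tool's +y. I'll descend and push it slowly to level, which puts the TCP at about 83 mm.

arm_command(slide=[[2, 0.3, -0.1], [4, 0.3, -0.1], [5, 0.3, -0.1], [5.3, 0.3, -0.1], [5.6, 0.3, -0.1], [5.9, 0.3, -0.1], [6.2, 0.3, -0.1], [6.5, 0.3, -0.1], [6.8, 0.3, -0.1], [7.1, 0.3, -0.1], [7.3, 0.3, -0.1], [7.4, 0.3, -0.1], [7.4, 0.3, -0.1], [7.4, 0.3, -0.1], [7.4, 0.3, -0.1]], turn=[[0, 0, 0], [0, 0, 0], [0, 0, 0], [0, 0, 0], [0, 0, 0], [0, 0, 0], [0, 0, 0], [0, 0, 0], [0, 0, 0], [0, 0, 0], [0, 0, 0], [0, 0, 0], [0, 0, 0], [0, 0, 0], [0, 0, 0]], grip=[255, 255, 255, 255, 255, 255, 255, 255, 255, 255, 255, 255, 255, 255, 255])

```text
time_s: 10.38
ee_pos: [457.2, 58.6, 84.2]
ee_rot: [-147.3, 89.9, -163.2]
force: [-5.3, -1.3, 8.4]
gripper_width: 0.4
```

```bash
python3 - <<'E'
from h import *
s=env.state();print(s['time_s'],s['ee_pos'],s['force'])
im,d=env.grab_frame('wrist');cv2.imwrite('pics/w6.png',im[:,:,::-1])
im,d=env.grab_frame('scene');cv2.imwrite('pics/s6.png',cv2.resize(im[150:230,220:340],None,fx=6,fy=6,interpolation=cv2.INTER_CUBIC)[:,:,::-1])
E
```

```text
10.3833 [457.23816397  58.60913946  84.23319625] [-5.27475985 -1.31277646  8.37177629]
```

View pics/w6.png

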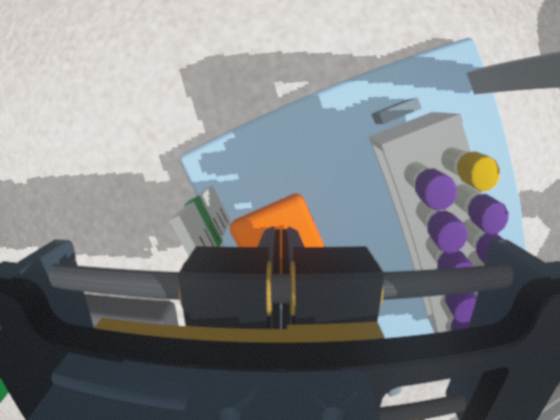

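View pics/s6.png

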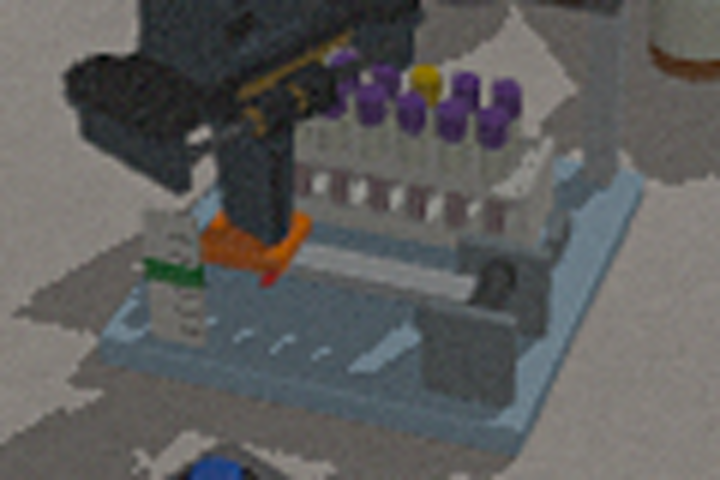

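The lever looks level: the paddle top is at about 76 mm, the force is 8.4 N (8 N expected), and the red pointer at (268,280) lines up with the green band at (172,272). I'll go 1 mm lower and hold.

arm_command(slide=[[0.1, 0, 0], [0.1, 0, 0], [0.1, 0, 0], [0.1, 0, 0], [0.1, 0, 0], [0.1, 0, 0], [0.1, 0, 0], [0.1, 0, 0], [0.1, 0, 0], [0.1, 0, 0], [0.1, 0, 0], [0.1, 0, 0], [0.1, 0, 0], [0.1, 0, 0], [0.1, 0, 0], [0.1, 0, 0], [0.1, 0, 0], [0.1, 0, 0], [0.1, 0, 0], [0.1, 0, 0]], turn=[[0, 0, 0], [0, 0, 0], [0, 0, 0], [0, 0, 0], [0, 0, 0], [0, 0, 0], [0, 0, 0], [0, 0, 0], [0, 0, 0], [0, 0, 0], [0, 0, 0], [0, 0, 0], [0, 0, 0], [0, 0, 0], [0, 0, 0], [0, 0, 0], [0, 0, 0], [0, 0, 0], [0, 0, 0], [0, 0, 0]], grip=[255, 255, 255, 255, 255, 255, 255, 255, 255, 255, 255, 255, 255, 255, 255, 255, 255, 255, 255, 255])

```text
time_s: 12.15
ee_pos: [457.4, 58.7, 83.4]
ee_rot: [-147.6, 89.9, -163.4]
force: [-5.1, -1.9, 8.2]
gripper_width: 0.8
```

arm_command(slide=[[0, 0, 0], [0, 0, 0], [0, 0, 0], [0, 0, 0], [0, 0, 0], [0, 0, 0], [0, 0, 0], [0, 0, 0], [0, 0, 0], [0, 0, 0], [0, 0, 0], [0, 0, 0], [0, 0, 0], [0, 0, 0], [0, 0, 0], [0, 0, 0], [0, 0, 0], [0, 0, 0], [0, 0, 0], [0, 0, 0]], turn=[[0, 0, 0], [0, 0, 0], [0, 0, 0], [0, 0, 0], [0, 0, 0], [0, 0, 0], [0, 0, 0], [0, 0, 0], [0, 0, 0], [0, 0, 0], [0, 0, 0], [0, 0, 0], [0, 0, 0], [0, 0, 0], [0, 0, 0], [0, 0, 0], [0, 0, 0], [0, 0, 0], [0, 0, 0], [0, 0, 0]], grip=[255, 255, 255, 255, 255, 255, 255, 255, 255, 255, 255, 255, 255, 255, 255, 255, 255, 255, 255, 255])

```text
time_s: 13.82
ee_pos: [457.4, 58.7, 83.4]
ee_rot: [-147.5, 89.9, -163.4]
force: [-5.3, -1.5, 8.6]
gripper_width: 0.6
```

arm_command(slide=[[0, 0, 0], [0, 0, 0], [0, 0, 0], [0, 0, 0], [0, 0, 0], [0, 0, 0], [0, 0, 0], [0, 0, 0], [0, 0, 0], [0, 0, 0], [0, 0, 0], [0, 0, 0], [0, 0, 0], [0, 0, 0], [0, 0, 0], [0, 0, 0], [0, 0, 0], [0, 0, 0], [0, 0, 0], [0, 0, 0]], turn=[[0, 0, 0], [0, 0, 0], [0, 0, 0], [0, 0, 0], [0, 0, 0], [0, 0, 0], [0, 0, 0], [0, 0, 0], [0, 0, 0], [0, 0, 0], [0, 0, 0], [0, 0, 0], [0, 0, 0], [0, 0, 0], [0, 0, 0], [0, 0, 0], [0, 0, 0], [0, 0, 0], [0, 0, 0], [0, 0, 0]], grip=[255, 255, 255, 255, 255, 255, 255, 255, 255, 255, 255, 255, 255, 255, 255, 255, 255, 255, 255, 255])

```text
time_s: 15.48
ee_pos: [457.4, 58.6, 83.4]
ee_rot: [-146.7, 89.9, -162.6]
force: [-6.0, -1.3, 8.0]
gripper_width: 0.2
```

```bash
python3 - <<'E'
from h import *
s=env.state();print(s['time_s'],s['ee_pos'],s['force'])
im,d=env.grab_frame('wrist');cv2.imwrite('pics/w7.png',im[:,:,::-1])
im,d=env.grab_frame('scene');cv2.imwrite('pics/s7.png',cv2.resize(im[120:290,200:360],None,fx=3.5,fy=3.5,interpolation=cv2.INTER_CUBIC)[:,:,::-1])
E
```

```text
15.4833 [457.38254935  58.6468103   83.42648495] [-5.98232496 -1.30078524  7.99403062]
```

View pics/s7.png

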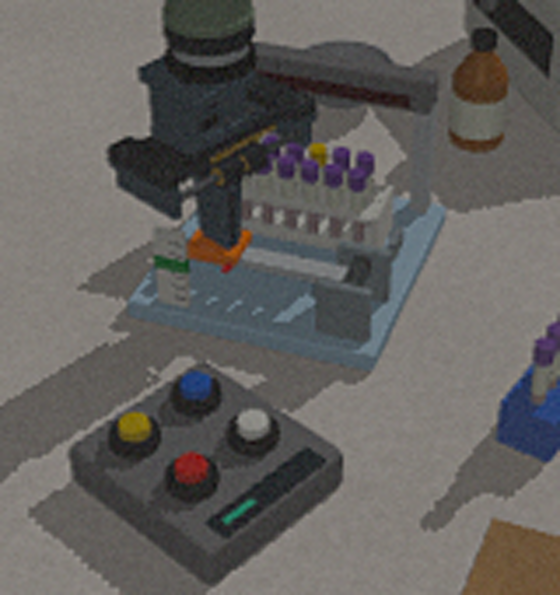

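View pics/w7.png

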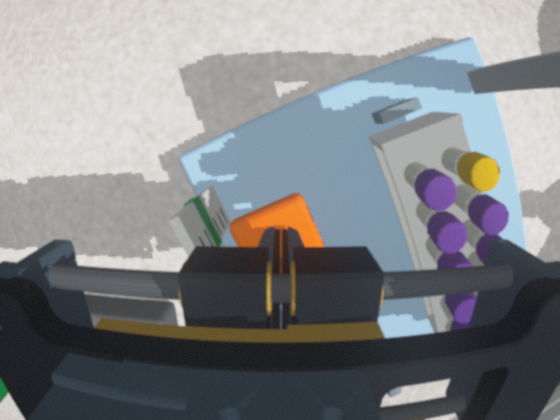

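The lever is level, all the keys are up, and the hold has lasted about 5 s. I'll check the paddle height by depth, then hand in.

```bash
python3 - <<'E'
from h import *
s=env.state();im,d=env.grab_frame('wrist')
for p in [(250,225),(290,210),(305,225)]: print(im[p[1],p[0]],wrist_plane(*p,0,s,d[p[1],p[0]]).round(1))
s=env.state();print(s['time_s'],s['ee_pos'],s['force'])
E
```

```text
[214 112  37] [437.   46.5  74.4]
[243 135  42] [435.   70.1  73.7]
[243 134  40] [445.   75.8  75.3]
15.6333 [457.38336998  58.66501935  83.43231816] [-6.22599649 -1.76726621  7.87306677]
```

The measured paddle top is 74–75 mm, against 75 mm for level.

```bash
python3 -c "
from workcell import env
print(env.job_done()); s=env.state(); print(s['time_s'],s['ee_pos'],s['force'])"
```

```text
the job is handed in; nothing more can be done
None
the job is handed in; nothing more can be done
```

I pressed white, then blue, then yellow with the closed fingertips, and handed the job in at about 15.7 s while still holding the orange paddle level.

- **Keys:** each press reached the key's bottom stop, at about 11–12 N with the tip near 56 mm. Pictures afterwards showed all four keys up again. I never touched the red key.
- **Paddle:** I held it for about 5 s. The last checks gave a TCP height of 83.4 mm, a fingertip height of about 75.4 mm and a push of about 8 N. The wrist camera's depth put the paddle top at 74–75 mm, against 75 mm for level. In the scene picture the red pointer lined up with the green band.
- **Loose things:** the arm stayed clear of them. Those in the cropped last picture (amber bottle, blue tube rack) had not moved. I did not check the others again after the first pictures.
- **Disagreements:**
  - The trained networks mislabelled or missed some keys, so I used colour segmentation and depth instead.
  - The top and scene cameras differed by 5–9 mm in y, and the wrist view settled it.
  - A sideways push of about 6 N remained on the paddle at the end; the pose stayed steady.

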